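# Release the long roller from the twin-lane feeder into its catch tray

### The job

On the bench stands a feeder with two sloping lanes, one holding a long steel roller and the other a short one, each behind its own gate. Push the catch tray along its slide, fully to its end stop below the lane with the long roller, then press down the lever pad beside that lane until its gate lifts and the long roller rolls into the tray, and let the lever come back up so that the gate is shut. Do not touch either roller, keep the short roller's gate shut, and leave the other things on the bench where they are.

Things in the scene. Friction and masses are not known exactly. Their poses are not given: they have to be found in the camera images.
- feeder: Green steel feeder fixed to the bench, 335 (x) by 290 mm (y). Origin on the bench top, midway between its two lanes. x points down the lanes, away from the robot (within 9 degrees), y to its left, z up. A bracket 137 mm high stands outside each lane at x = -80, y = +-114 mm. The tray's end stops (30 mm high) are at x = 56, y = +-121 mm
- tray (a joint): Position of the catch tray along its cross slide, m, along the feeder's y axis: 0 midway between the lanes, +0.065 at the left end stop (squarely below the left lane), -0.065 at the right one. It starts somewhere in between, stays where it is left, cannot be lifted off, and takes about 2 N to push slowly
- tray_in (a point): Centre of the catch tray's floor, 19 mm above the bench, 56 mm in x ahead of the feeder's origin; axes as the feeder's. Open aluminium tray, 88 mm (x) by 100 mm (y) outside, walls 4 mm thick; the side walls (outer faces at +-50 mm in y) reach 75 mm above the bench, the far wall (+x) 85 mm, the near wall (below the lane mouths) 49 mm
- roller_long: Long plain steel roller, 30 mm diameter, 64 mm long, about 0.35 kg, origin at its centre; its y axis is its length. It lies across one of the two lanes (which one varies) against that lane's closed gate, centre about 81 mm above the bench
- roller_short: Short plain steel roller, 30 mm diameter, 32 mm long, about 0.18 kg, origin at its centre; its y axis is its length. It lies against the gate in the other lane
- lever_left (a joint): Angle in rad of the left lane's rocking lever: 0 at rest with the gate shut, up to 0.45 with the pad fully pressed and the gate fully lifted. By about 0.35 the gate is high enough for the roller to pass under it, which takes under 1 s. A spring and the gate's weight bring it back to 0 when let go
- pad_left (a point): Plain steel press pad, 40 mm (x) by 42 mm (y) by 8 mm, on the upper (near the robot) end of the left lane's lever, outside that lane; point at the centre of its top face, 136 mm above the bench at rest. The lever pivots 78 mm ahead of it in the feeder's +x direction, 11 mm lower. Pressed straight down it sinks about 32 mm to its stop, tilting with the lever, and takes about 3 to 6 N
- gate_left (a point): Point midway between the lower ends of the left lane's gate, a fork of two steel prongs (10 mm wide, 12 mm apart) that hangs across the middle of the lane at the other end of that lever; 68 mm above the bench when shut, about 38 mm higher fully lifted
- lever_right (a joint): Angle in rad of the right lane's rocking lever: 0 at rest with the gate shut, up to 0.45 with the pad fully pressed and the gate fully lifted. By about 0.35 the gate is high enough for the roller to pass under it, which takes under 1 s. A spring and the gate's weight bring it back to 0 when let go
- pad_right (a point): Plain steel press pad, 40 mm (x) by 42 mm (y) by 8 mm, on the upper (near the robot) end of the right lane's lever, outside that lane; point at the centre of its top face, 136 mm above the bench at rest. The lever pivots 78 mm ahead of it in the feeder's +x direction, 11 mm lower. Pressed straight down it sinks about 32 mm to its stop, tilting with the lever, and takes about 3 to 6 N
- gate_right (a point): Point midway between the lower ends of the right lane's gate, a fork of two steel prongs (10 mm wide, 12 mm apart) that hangs across the middle of the lane at the other end of that lever; 68 mm above the bench when shut, about 38 mm higher fully lifted
- mouth_left (a point): Middle of the lower edge of the left lane's floor, 60 mm above the bench, at x = 8, y = +65 mm on the feeder. The lane is 74 mm wide inside and rises at 10 degrees from here back towards the robot for 228 mm; its walls reach about 90 mm above the bench here and 130 mm at the upper end
- mouth_right (a point): Middle of the lower edge of the right lane's floor, 60 mm above the bench, at x = 8, y = -65 mm on the feeder. The lane is 74 mm wide inside and rises at 10 degrees from here back towards the robot for 228 mm; its walls reach about 90 mm above the bench here and 130 mm at the upper end
- spare_pin: Bystander: loose steel pin, 24 mm diameter, 36 mm high, standing on the feeder's deck (56 mm above the bench) between the lanes; leave it there
- oil_bottle: Bystander: loose white bottle, 52 mm diameter, 120 mm high, standing left of the feeder; leave it there
- wrench: Bystander: loose steel wrench lying right of the feeder; leave it there
- cup: Bystander: loose steel cup, 76 mm across, 85 mm high, farther left; leave it there
- disc: Bystander: loose steel disc, 90 mm across, 22 mm high, farther right; leave it there
- screwdriver: Bystander: loose screwdriver lying on the left; leave it there
Not all that is in view belongs to the job. Leave any purple or red look-alike of the roller_long alone.

How it is judged:
On the way, in this order (a step that is already met when the one before it is completed fails the run):
1. the catch tray is at its end stop (within 8 mm) below the lane of the long roller, which is still behind its gate (((y of roller_long in the frame of feeder above 0 m and value of joint tray above 0.057 m) or (y of roller_long in the frame of feeder below 0 m and value of joint tray below -0.057 m)) and x of roller_long in the frame of feeder below -0.01 m), for 0.2 s.
2. the lever of that lane is pressed down by its pad with the fingers, lifting its gate (lever past 0.15 rad) (((y of roller_long in the frame of feeder above 0 m and value of joint lever_left above 0.15 rad and (contact force between the fingers and lever_left_c0 above 0.5 N or contact force between the fingers and lever_left_c1 above 0.5 N)) or (y of roller_long in the frame of feeder below 0 m and value of joint lever_right above 0.15 rad and (contact force between the fingers and lever_right_c0 above 0.5 N or contact force between the fingers and lever_right_c1 above 0.5 N)))), for 0.04 s.
3. the long roller has dropped into the catch tray (z of roller_long in the frame of tray_in below 0.035 m), for 0.2 s.
At the end, for the whole second after the job is handed in: The long roller lies at rest inside the catch tray, the tray is within 8 mm of the end stop below that roller's lane, both levers are back up with their gates shut (within 0.05 rad), and the short roller is still behind its gate (moved less than 15 mm) (((y of roller_long in the frame of feeder above 0 m and value of joint tray above 0.057 m) or (y of roller_long in the frame of feeder below 0 m and value of joint tray below -0.057 m)) and x of roller_long in the frame of tray_in between -0.042 and 0.042 m and y of roller_long in the frame of tray_in between -0.048 and 0.048 m and z of roller_long in the frame of tray_in between 0 and 0.035 m and linear speed of roller_long below 0.02 m/s and value of joint each of lever_left, lever_right below 0.05 rad and distance of roller_short from where it was at the start of the episode below 0.015 m); the robot touches nothing.
It fails at once if a roller is touched by the robot (contact force between any of the fingers, the arm and roller_long above 0.5 N or contact force between any of the fingers, the arm and roller_short above 0.5 N).
It fails at once if a roller is lifted (height (world z) of any of roller_long, roller_short above 0.11 m).
It fails at once if the short roller's gate is opened ((y of roller_long in the frame of feeder above 0 m and value of joint lever_right above 0.15 rad) or (y of roller_long in the frame of feeder below 0 m and value of joint lever_left above 0.15 rad)).
It fails at once if the short roller leaves its place (distance of roller_short from where it was at the start of the episode above 0.02 m).
It fails at once if another thing on the bench is moved more than 25 mm (distance of any of spare_pin, oil_bottle, wrench, cup, disc, screwdriver from where it was at the start of the episode above 0.025 m).
It also fails if it takes over 51 s, if anything falls off the work surface, if the arm or the gripper's body presses on something with over 40 N, if the wrist force passes 120 N, or if a joint passes its speed limit or range.

### The arm

A 7-joint arm with a two-finger parallel gripper is mounted at the origin on the work surface. World frame = base frame: x ahead of the robot, y to its left, z up, the work surface at z = 0. Lengths are in m, angles in rad, forces in N, time in s.
With the tool pointing down it reaches from about 0.4 to 0.9 m from the base axis. Payload 5.5 kg.
Tool frame: the origin (TCP) lies midway between the tips of the shut fingers; the grasp point (between the pads) lies ctrl.pinch_z behind it (ctrl.pinch_z is the distance from the TCP to the grasp point, in m); x points along the fingers, z is the direction in which the jaws open and shut, and the axes are right-handed (so a half turn about x gives the same grasp; the last joint's range is limited). The gripper opens to 85 mm and grips with 20 to 120 N. Pads are 22 mm wide; open, the fingers measure 114 mm over their backs; the gripper's body (76 mm by 85 mm) begins 54 mm behind the grasp point. The pads swing forward as they close: fully open they stand 13 mm farther back than shut.
Start: joints at [-0.957, 0.501, -0.427, 1.55, 0.221, 1.138, -0.21], TCP at [0.223, 0.61, 0.231] pointing down, gripper open.
Joint ranges: [-2.88, 2.88], [-0.31, 2.03], [-1.54, 1.56], [0.2, 2.42], [-1.41, 4.55], [0.19, 2.02], [-2.57, 2.57]. Speed limits (rad/s): [2.57, 2.57, 3.14, 3.14, 3.14, 3.14, 3.14].

### API

Orientations are given as a unit quaternion [w, x, y, z].
In Python, from workcell import ctrl gives the robot as it stands. The module is installed in compiled form; this text tells all that it offers.
- The arm moves only by the tool drive_tool, never from a script. Its argument "steps" is a list of rows, each a list of 3 entries, a list of its own where there are three numbers: the turn, a rotation vector about the world's x, y, z each as a share of 360 degrees, from -1 to 1, then the shift along the world's x, y, z each as a share of 0.12 m, from -1 to 1, then the opening, from 0 (shut) to 1 (fully open). A call has 1 to 12 rows; each row shifts and turns the commanded pose from where the row before left it; what a row does not reach is not made up. A row lasts 1/12 s, in which the tool goes at most 41.7 mm and 7.16 degrees, less where a joint would pass 70% of its speed; a pose out of reach is approached as far as the arm can. A call with a number of a shift or a turn outside -1 to 1 is refused whole. A call with a gripper value outside its range is refused whole. The fingers move at their own pace and stop on an object; "grip_force" is the grip in N (left out, the last holds). Time passes only in rows, so rows that do not move let the fingers close. It gives the time, the measured TCP pose, the force and the opening at its end, in the units of the state.
- ctrl.state(): the state, without advancing time (a new reading comes with each control period).
- ctrl.get_image(name): name is "side" or "top"; returns a dict with "frame" (420x560x3 uint8, blue, green, red), "fov_y" (degrees; the focal length in pixels is half the picture's height over the tangent of half this angle, whatever the lens; pixels are square), "cx", "cy" (the principal point, pixels), "R" (3x3) and "t" (3): a world point X has camera coordinates R X + t. Camera axes: x right, y down, z forward; pixel columns grow to the right and rows downward; lengths in m; the calibration is good to about 2 mm. A picture is of the moment at which its call begins. There is no depth.
- ctrl.hand_in(): hands the job in, once; it reports no verdict.
The state is a dict: "t": time; "qpos": joint angles; "qvel": joint speeds; "tau": joint torques, N m; "eef_pos": TCP position; "tcp_rot": TCP orientation; "force": force on the tool from outside, world axes, zero at the start; "wrist_torque": the same for the moment, N m; "finger_gap": finger opening in m.
Only numpy, scipy, OpenCV 4.12 (cv2) and the standard library are available. Lean on these libraries where they do the work, as an engineer would, in place of code of your own. Each camera call takes 0.05 s, during which the arm holds its last target.

## Working session

There is one attempt and no reset: what is moved stays moved. The work goes in short steps, Python scripts to look and compute and a tool call to move; the robot and the scene stay as the last step left them, time stands still between calls to the robot, and variables do not carry over. Pictures are saved under pics/ and viewed, and the job is handed in when it is done.

Besides the shell and the picture viewer there is one more tool, called after "Emit:" in YAML: its name, and indented under it one key for each argument. drive_tool: Moves the arm, as the interface text tells. Shift numbers are shares of 0.12 m and turn numbers shares of 360 degrees, none past 1 either way. Its arguments: {"type":"object","properties":{"steps":{"type":"array"},"grip_force":{"type":"number"}},"required":["steps"]}

```bash
mkdir -p pics; cat > h.py <<'E'
import numpy as np,cv2
from workcell import ctrl
def cam(n):
    d=ctrl.get_image(n); f=d['frame'].shape[0]/2/np.tan(np.radians(d['fov_y'])/2)
    d['f']=f; d['R']=np.array(d['R']); d['t']=np.array(d['t']); return d
def ray(d,u,v):
    c=-d['R'].T@d['t']; r=d['R'].T@np.array([(u-d['cx'])/d['f'],(v-d['cy'])/d['f'],1]); return c,r
def onz(d,u,v,z):
    c,r=ray(d,u,v); return c+r*(z-c[2])/r[2]
def proj(d,X):
    p=d['R']@np.array(X)+d['t']; return p[:2]/p[2]*d['f']+[d['cx'],d['cy']]
E
python3 - <<'E'
from h import *
import pickle
for n in('side','top'):
    d=cam(n); cv2.imwrite(f'pics/{n}0.png',d['frame']); pickle.dump(d,open(f'{n}0.pkl','wb'))
    print(n,d['f'],d['cx'],d['cy'],-d['R'].T@d['t'])
s=ctrl.state();print(s['t'],s['eef_pos'],s['tcp_rot'],s['force'],s['finger_gap'],ctrl.pinch_z)
E
```

```text
side 395.1636604893894 280.1314787409781 212.05779037121573 [-0.00288069 -0.65291307  0.8761935 ]
top 460.03670451193113 283.71485865432 213.42791919174283 [0.35452108 0.01824108 1.19986873]
0.1 [0.22319679 0.60982707 0.23038118] [ 0.57905267 -0.40542503  0.5800754   0.40477287] [-0.13066593  0.78416639  0.26476451] 0.08529502072125361 0.0187
```

View pics/side0.png

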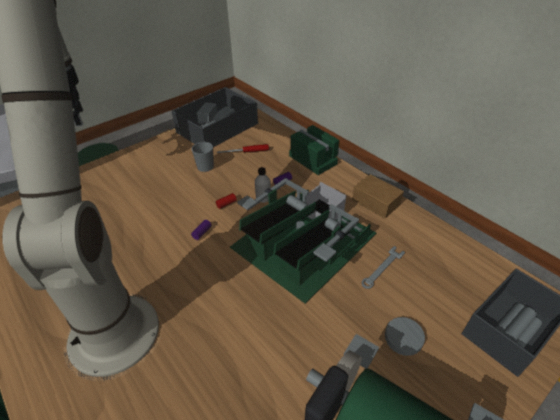

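View pics/top0.png

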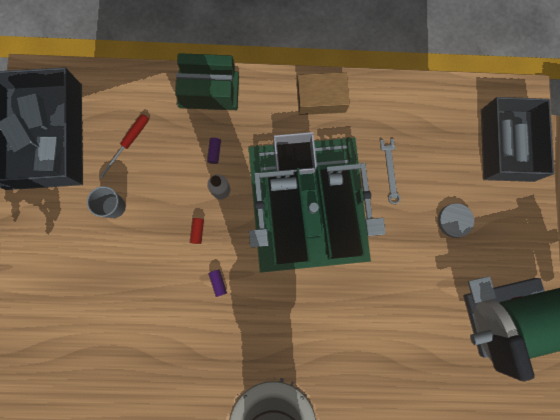

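```bash
python3 - <<'E'
from h import *
a=cv2.imread('pics/top0.png')[120:280,230:400]; cv2.imwrite('pics/topz.png',cv2.convertScaleAbs(cv2.resize(a,None,fx=3.5,fy=3.5,interpolation=2),alpha=1.7))
a=cv2.imread('pics/side0.png')[155:300,225:385]; cv2.imwrite('pics/sidez.png',cv2.convertScaleAbs(cv2.resize(a,None,fx=4,fy=4,interpolation=2),alpha=1.7))
E
```

```text
(no output)
```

View pics/topz.png

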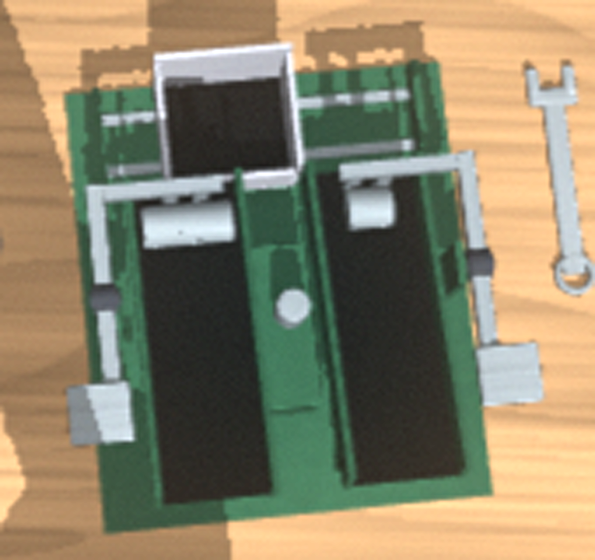

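View pics/sidez.png

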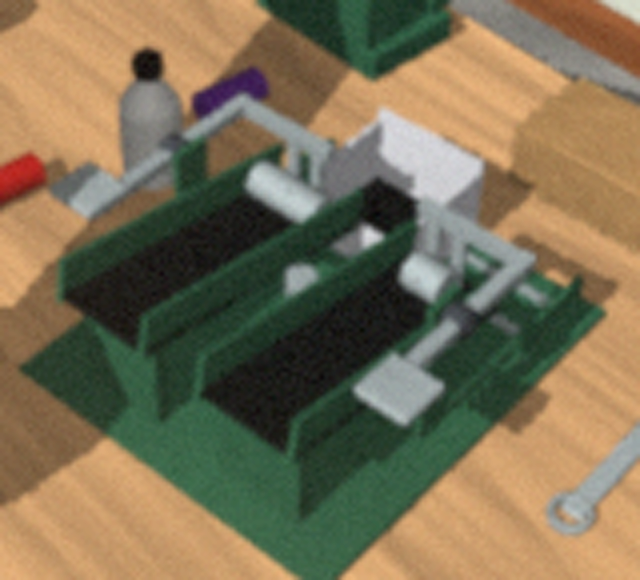

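```bash
python3 - <<'E'
from h import *
import pickle
d=pickle.load(open('top0.pkl','rb')); s=pickle.load(open('side0.pkl','rb'))
z=lambda p,h:onz(d,p[0]/3.5+230-.36,p[1]/3.5+120-.36,h)
L=np.mean([z(p,.136) for p in [(66,388),(130,380),(134,440),(74,445)]],0)
Rr=np.mean([z(p,.136) for p in [(477,347),(538,340),(543,398),(482,405)]],0)
sz=lambda p,h:onz(s,p[0]/4+225-.375,p[1]/4+155-.375,h)
R2=np.mean([sz(p,.136) for p in [(355,390),(401,353),(443,388),(402,425)]],0)
print(L,Rr,R2)
C=[z(p,.0) for p in [(65,92),(440,62),(492,492),(105,530)]]
print(np.round(C,3),np.mean(C,0))
dv=L-Rr; yaw1=np.arctan2(-dv[0],dv[1]); 
e=(C[0]+C[3]-C[1]-C[2]); yaw2=np.arctan2(-e[0],e[1]); e=C[0]+C[1]-C[2]-C[3]; yaw3=np.arctan2(e[1],e[0]); print(np.degrees([yaw1,yaw2,yaw3]))
yaw=np.mean([yaw1,yaw2,yaw3])
ex=np.array([np.cos(yaw),np.sin(yaw),0]);ey=np.array([-ex[1],ex[0],0])
O=(L+Rr)/2+.158*ex;O[2]=0
print('O',O,yaw,'platectr in feeder',(np.mean(C,0)-O)@ex,(np.mean(C,0)-O)@ey)
fp=lambda X:np.round([(X-O)@ex,(X-O)@ey],4)
print('pads',fp(L),fp(Rr),fp(R2))
# tray walls: near wall top 49; far 85
print('tray far corners',fp(z((155,55),.085)),fp(z((291,44),.085)))
print('pin',fp(z((293,303),.092)),'roller',fp(z((187,221),.09)),fp(z((370,205),.09)))
for n in['bottle']:
  print(fp(onz(s,262,170,.12)),fp(onz(d,216,181,.12)))
for n,q in dict(trayfar=[.056+.044,.0,.085]).items(): pass
cv=[(230,0)]
for nm,q in {'mouthL':(.008,.065,.06),'padL':(-.158,.13,.136),'brL':(-.08,.114,.137)}.items():
  X=O+ex*q[0]+ey*q[1]+np.array([0,0,q[2]]); p=proj(d,X); print(nm,X,(p-[230,120])*3.5,(proj(s,X)-[225,155])*4)
E
```

```text
[0.44970314 0.04571867 0.136     ] [ 0.48530639 -0.22666929  0.136     ] [ 0.48365825 -0.22817052  0.136     ]
[[ 0.708  0.086  0.   ]
 [ 0.743 -0.204  0.   ]
 [ 0.412 -0.244  0.   ]
 [ 0.375  0.043  0.   ]] [ 0.55948317 -0.07978956  0.        ]
[7.44679394 7.00550085 7.12936179]
O [ 0.624261   -0.07068939  0.        ] 0.1255569884647033 platectr in feeder -0.06540749186851263 -0.0009165721572544213
pads [-0.1586  0.1374] [-0.1574 -0.1374] [-0.1592 -0.1386]
tray far corners [0.0988 0.0764] [ 0.0984 -0.0219]
pin [-0.0905 -0.0023] roller [-0.0251  0.0656] [-0.0255 -0.0644]
[-0.0123  0.2237] [-0.0124  0.2262]
mouthL [ 0.62405825 -0.00519925  0.06      ] [180.9118061  183.63625995] [317.39586707 194.11786109]
padL [0.45122521 0.03850133 0.136     ] [110.75132882 409.94955335] [ 96.09707081 191.01461893]
brL [0.53061484 0.03239502 0.137     ] [123.93141869 291.71836557] [189.34547061 145.72963358]
```

```bash
python3 - <<'E'
from h import *
import pickle
from scipy.spatial.transform import Rotation as Ro
q=ctrl.state()['tcp_rot']; print(Ro.from_quat([q[1],q[2],q[3],q[0]]).as_matrix().round(3))
d=pickle.load(open('top0.pkl','rb'));O=np.array([.6243,-.0707,0]);y=.1256
ex=np.array([np.cos(y),np.sin(y),0]);ey=np.array([-ex[1],ex[0],0])
X=onz(d,405/3.5+230,158/3.5+120,.135)-O;print('bar far edge',X@ex,X@ey)
p=np.array(ctrl.state()['eef_pos'])
for n,(a,b) in {'pre':(.085,-.065),'contact':(.085,-.023),'end':(.085,.015),'pad':(-.158,.139)}.items():
  W=O+a*ex+b*ey; print(n,W.round(4),'from now',((W-p)/.12).round(3))
print('ey/.12*.01',ey*.01/.12)
E
```

```text
[[-0.001 -0.939  0.344]
 [-0.002  0.344  0.939]
 [-1.     0.    -0.002]]
bar far edge -0.005491391674914448 -0.08516287399268369
pre [ 0.7168 -0.1245  0.    ] from now [ 4.113 -6.12  -1.92 ]
contact [ 0.7115 -0.0829  0.    ] from now [ 4.069 -5.772 -1.92 ]
end [ 0.7068 -0.0452  0.    ] from now [ 4.03  -5.458 -1.92 ]
pad [0.4501 0.0474 0.    ] from now [ 1.891 -4.687 -1.92 ]
ey/.12*.01 [-0.01043917  0.08267689  0.        ]
```

Emit:
drive_tool:
  steps:
    - [[0,0,0.019],[0.1,-0.2,0.03],0]
    - [[0,0,0.019],[0.18,-0.27,0.03],0]
    - [[0,0,0.019],[0.18,-0.27,0.03],0]
    - [[0,0,0.019],[0.18,-0.27,0],0]
    - [[0,0,0],[0.18,-0.27,0],0]
    - [[0,0,0],[0.18,-0.27,0],0]
    - [[0,0,0],[0.18,-0.27,0],0]
    - [[0,0,0],[0.18,-0.27,0],0]
    - [[0,0,0],[0.18,-0.27,0],0]
    - [[0,0,0],[0.18,-0.27,0],0]
    - [[0,0,0],[0.18,-0.27,0],0]
    - [[0,0,0],[0.18,-0.27,0],0]

```text
t: 1.1
eef_pos: [0.4734, 0.2281, 0.242]
tcp_rot: [0.467, -0.531, 0.467, 0.531]
force: [0.6, 0.5, -0.3]
finger_gap: -0.0001
```

Emit:
drive_tool:
  steps:
    - [[0,0,0],[0.184,-0.267,0],0]
    - [[0,0,0],[0.184,-0.267,0],0]
    - [[0,0,0],[0.184,-0.267,0],0]
    - [[0,0,0],[0.184,-0.267,0],0]
    - [[0,0,0],[0.184,-0.267,0],0]
    - [[0,0,0],[0.184,-0.267,0],0]
    - [[0,0,0],[0.184,-0.267,0],0]
    - [[0,0,0],[0.184,-0.267,0],0]
    - [[0,0,0],[0.184,-0.267,0],0]
    - [[0,0,0],[0.184,-0.267,0],0]
    - [[0,0,0],[0.184,-0.267,0],0]
    - [[0,0,0],[0,0,0],0]

```text
t: 2.1
eef_pos: [0.7172, -0.1336, 0.2398]
tcp_rot: [-0.468, 0.529, -0.472, -0.527]
force: [-1.7, -2.4, -0.2]
finger_gap: 0.0004
```

```bash
python3 - <<'E'
from h import *
s=ctrl.state();print(s['eef_pos'],s['tcp_rot'])
for n in('side','top'):
    d=cam(n);print(proj(d,s['eef_pos']))
    a=d['frame'][130:270,210:420] if n=='side' else d['frame'][100:280,210:420]
    cv2.imwrite(f'pics/{n}1.png',cv2.convertScaleAbs(cv2.resize(a,None,fx=3,fy=3,interpolation=2),alpha=1.6))
E
```

```text
[ 0.71718822 -0.13355713  0.23977322] [-0.46826158  0.52943727 -0.47182707 -0.52707351]
[364.17588697 162.8080021 ]
[343.77578401 113.93832352]
```

View pics/side1.png

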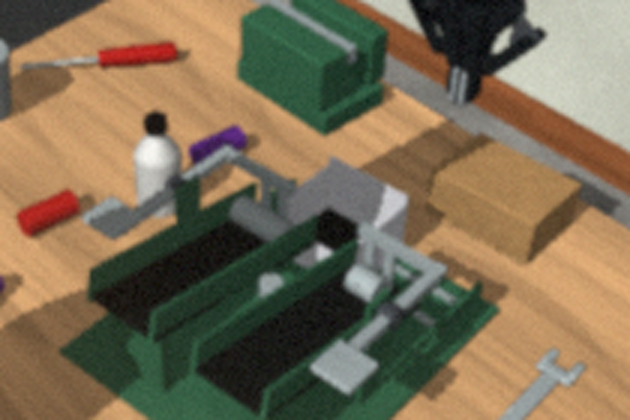

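View pics/top1.png

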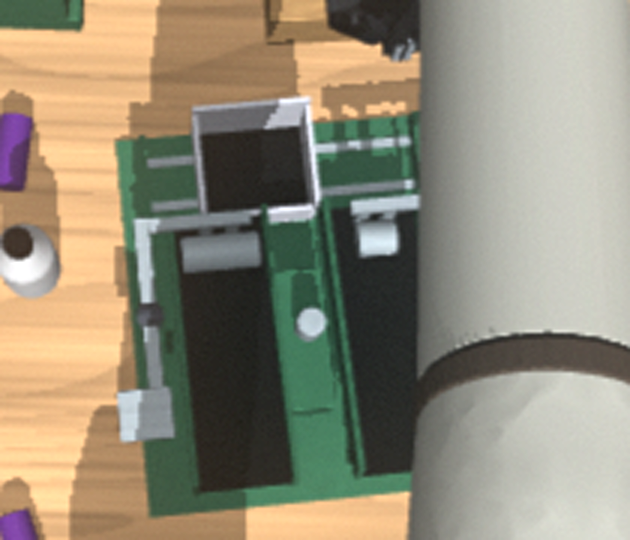

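Emit:
drive_tool:
  steps:
    - [[0,0,0],[0,0,-0.25],0]
    - [[0,0,0],[0,0,-0.25],0]
    - [[0,0,0],[0,0,-0.25],0]
    - [[0,0,0],[0,0,-0.25],0]
    - [[0,0,0],[0,0,-0.25],0]
    - [[0,0,0],[0,0,-0.2],0]
    - [[0,0,0],[0,0,-0.1],0]
    - [[0,0,0],[0,0,0],0]
    - [[0,0,0],[0,0,0],0]

```text
t: 2.95
eef_pos: [0.7157, -0.1211, 0.0563]
tcp_rot: [0.467, -0.531, 0.467, 0.531]
force: [1.1, -0.5, 0.5]
finger_gap: 0.0001
```

Emit:
drive_tool:
  steps:
    - [[0,0,0],[-0.006,0.05,0],0]
    - [[0,0,0],[-0.006,0.05,0],0]
    - [[0,0,0],[-0.006,0.05,0],0]
    - [[0,0,0],[-0.006,0.05,0],0]
    - [[0,0,0],[-0.006,0.05,0],0]
    - [[0,0,0],[-0.006,0.05,0],0]
    - [[0,0,0],[-0.006,0.05,0],0]
    - [[0,0,0],[-0.006,0.05,0],0]
    - [[0,0,0],[-0.006,0.05,0],0]
    - [[0,0,0],[0,0,0],0]

```text
t: 3.78
eef_pos: [0.7091, -0.0657, 0.0561]
tcp_rot: [0.467, -0.531, 0.466, 0.532]
force: [0.0, -0.0, 0.2]
finger_gap: 0.0003
```

Emit:
drive_tool:
  steps:
    - [[0,0,0],[-0.003,0.025,0],0]
    - [[0,0,0],[-0.003,0.025,0],0]
    - [[0,0,0],[0,0,0],0]

```text
t: 4.03
eef_pos: [0.7083, -0.0617, 0.0558]
tcp_rot: [0.467, -0.53, 0.467, 0.531]
force: [-0.1, -0.4, 0.8]
finger_gap: -0.0
```

```bash
cat > look.py <<'E'
from h import *
import sys
k=sys.argv[1]
s=ctrl.state();print(s['t'],s['eef_pos'],s['force'])
for n in('side','top'):
    d=cam(n);print(proj(d,s['eef_pos']))
    a=d['frame'][130:270,210:420] if n=='side' else d['frame'][100:280,210:420]
    cv2.imwrite(f'pics/{n}{k}.png',cv2.convertScaleAbs(cv2.resize(a,None,fx=3,fy=3,interpolation=2),alpha=1.6))
E
python3 look.py 2
```

```text
4.0333 [ 0.70831227 -0.06174051  0.05584524] [-0.1196122  -0.3788337   0.83322393]
[336.75245829 201.76370817]
[304.50228122 141.63180035]
```

View pics/side2.png

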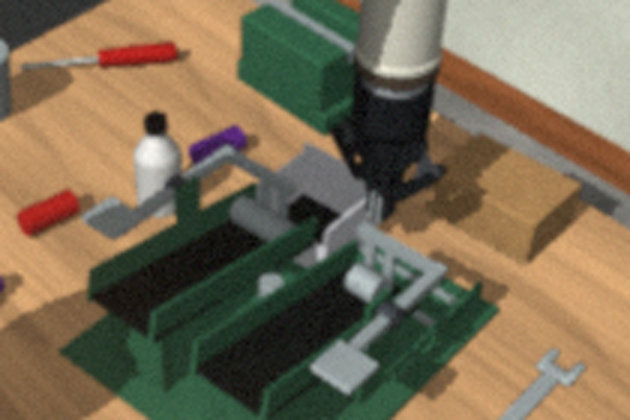

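View pics/top2.png

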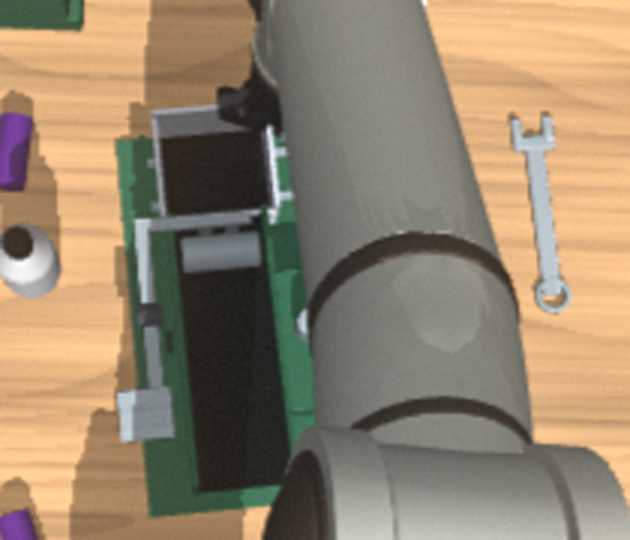

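Emit:
drive_tool:
  steps:
    - [[0,0,0],[-0.003,0.025,0],0]
    - [[0,0,0],[-0.003,0.025,0],0]
    - [[0,0,0],[0,0,0],0]

```text
t: 4.38
eef_pos: [0.7077, -0.0578, 0.0558]
tcp_rot: [-0.467, 0.531, -0.468, -0.53]
force: [0.5, -3.6, -0.7]
finger_gap: 0.0002
```

```bash
python3 - <<'E'
from h import *
d=cam('top');s=ctrl.state();print(s['eef_pos'],s['force'])
a=d['frame'][125:180,250:315];cv2.imwrite('pics/top3.png',cv2.convertScaleAbs(cv2.resize(a,None,fx=9,fy=9,interpolation=2),alpha=1.6))
O=np.array([.6243,-.0707,0]);y=.1256
ex=np.array([np.cos(y),np.sin(y),0]);ey=np.array([-ex[1],ex[0],0])
for t in(.06,.065):
  for q in [(.1,.05,.085),(.1,-.05,.085)]:
    print(t,(proj(d,O+ex*q[0]+ey*(q[1]+t)+np.array([0,0,q[2]]))-[250,125])*9+4)
E
```

```text
[ 0.70767032 -0.05774842  0.0558427 ] [ 0.35816149 -4.08586546 -1.78182763]
0.06 [ 98.72410306 103.19614133]
0.06 [455.36272232  72.78016289]
0.065 [ 80.81907572 104.72317429]
0.065 [437.59666899  74.29534343]
```

View pics/top3.png

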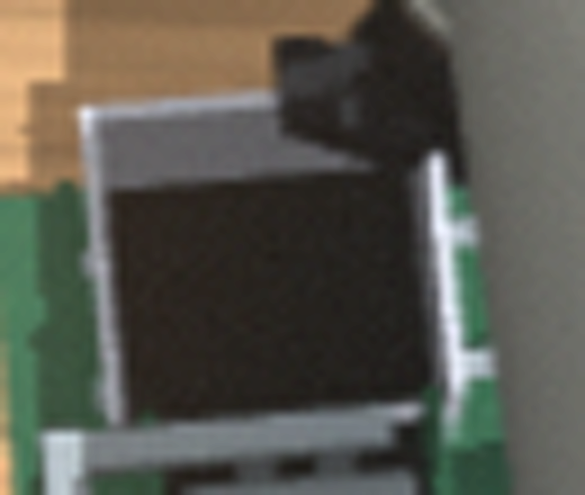

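Emit:
drive_tool:
  steps:
    - [[0,0,0],[-0.003,0.025,0],0]
    - [[0,0,0],[0,0.01,0],0]
    - [[0,0,0],[0,0,0],0]
    - [[0,0,0],[0,0,0],0]

```text
t: 4.77
eef_pos: [0.7076, -0.0577, 0.0559]
tcp_rot: [-0.467, 0.531, -0.47, -0.529]
force: [0.4, -9.4, -3.1]
finger_gap: 0.0
```

Emit:
drive_tool:
  steps:
    - [[0,0,0],[0.01,-0.1,0],0]
    - [[0,0,0],[0.02,-0.15,0],0]
    - [[0,0,0],[0,-0.1,0],0]
    - [[0,0,0],[0,0,0.1],0]
    - [[0,0,0],[0,0,0.25],0]
    - [[0,0,0],[0,0,0.25],0]
    - [[0,0,0],[0,0,0.25],0]
    - [[0,0,0],[0,0,0.25],0]
    - [[0,0,0],[0,0,0.25],0]
    - [[0,0,0],[0,0,0.15],0]
    - [[0,0,0],[0,0,0],0]

```text
t: 5.68
eef_pos: [0.7142, -0.0926, 0.2437]
tcp_rot: [-0.47, 0.534, -0.464, -0.528]
force: [0.7, 0.6, 0.6]
finger_gap: 0.0003
```

```bash
python3 look.py 4; python3 -c "
from h import *
p=np.array(ctrl.state()['eef_pos']);print((np.array([.4501,.0474,.25])-p)/.12)"
```

```text
5.6833 [ 0.71424147 -0.0926126   0.24369819] [0.67778145 0.57063865 0.64730653]
[352.19789405 155.34289359]
[325.31008146 113.88841904]
[-2.17996964  1.16895799  0.09879599]
```

View pics/top4.png

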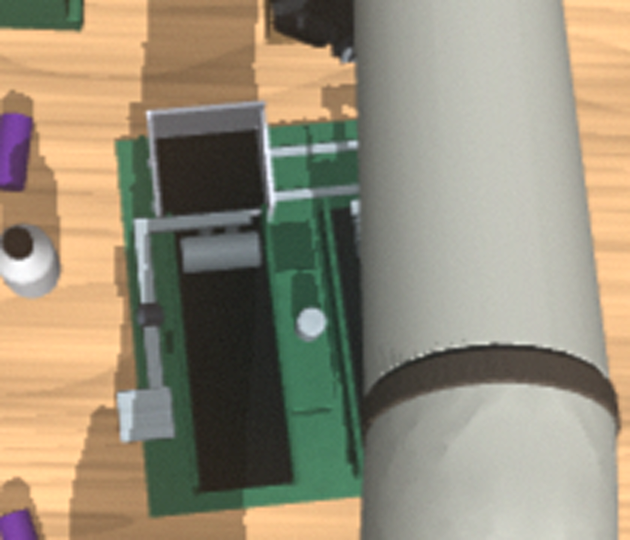

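Emit:
drive_tool:
  steps:
    - [[0,0,0],[-0.24,0.13,0],0]
    - [[0,0,0],[-0.24,0.13,0],0]
    - [[0,0,0],[-0.24,0.13,0],0]
    - [[0,0,0],[-0.24,0.13,0],0]
    - [[0,0,0],[-0.24,0.13,0],0]
    - [[0,0,0],[-0.24,0.13,0],0]
    - [[0,0,0],[-0.24,0.13,0],0]
    - [[0,0,0],[-0.24,0.13,0],0]
    - [[0,0,0],[-0.24,0.13,0],0]
    - [[0,0,0],[0,0,0],0]
    - [[0,0,0],[0,0,0],0]

```text
t: 6.7
eef_pos: [0.4495, 0.0473, 0.2353]
tcp_rot: [0.466, -0.531, 0.467, 0.532]
force: [0.9, -0.5, 0.3]
finger_gap: 0.0004
```

```bash
python3 look.py 5; python3 -c "
from h import *
p=np.array(ctrl.state()['eef_pos']);print((np.array([.4501,.0474,.136])-p)/.12)"
```

```text
6.7 [0.4495228  0.04729861 0.23526362] [ 0.9405687  -0.53691196  0.2612624 ]
[243.90383856 173.41287843]
[256.67634127 233.50426828]
[-0.01540681  0.01122529 -0.83102718]
```

View pics/side5.png

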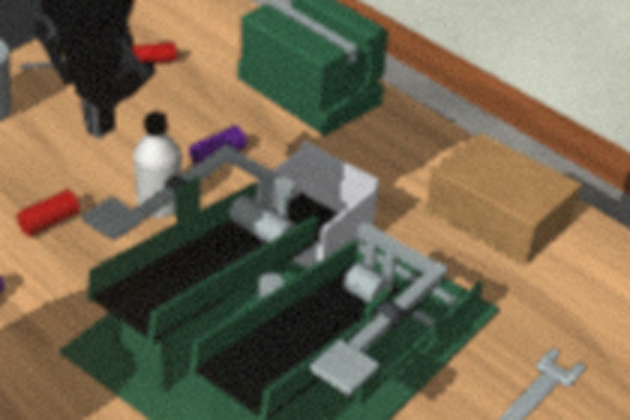

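Fingertips are above the left pad. The long roller (side zoom 255,215) is still behind its gate. I'm lowering to just above the pad.

Emit:
drive_tool:
  steps:
    - [[0,0,0],[0,0,-0.2],0]
    - [[0,0,0],[0,0,-0.2],0]
    - [[0,0,0],[0,0,-0.2],0]
    - [[0,0,0],[0,0,-0.12],0]
    - [[0,0,0],[0,0,0],0]
    - [[0,0,0],[0,0,0],0]

```text
t: 7.3
eef_pos: [0.4518, 0.0457, 0.1488]
tcp_rot: [0.467, -0.53, 0.468, 0.531]
force: [-0.2, 0.2, 0.4]
finger_gap: -0.0003
```

```bash
python3 look.py 6
```

```text
7.3 [0.45183438 0.04570748 0.14880808] [-0.21226599  0.19221267  0.42457032]
[247.33093578 197.94109902]
[258.41361844 236.25801695]
```

View pics/side6.png

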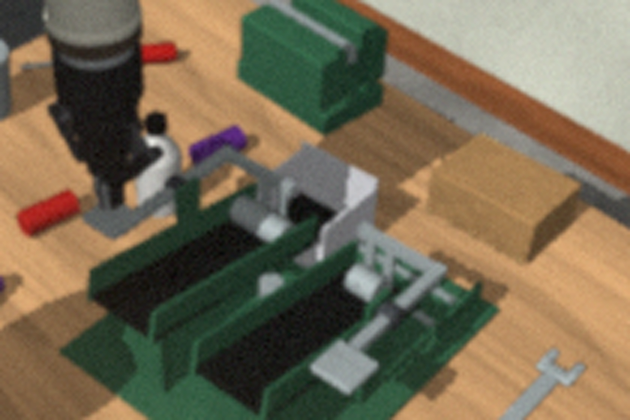

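View pics/top6.png

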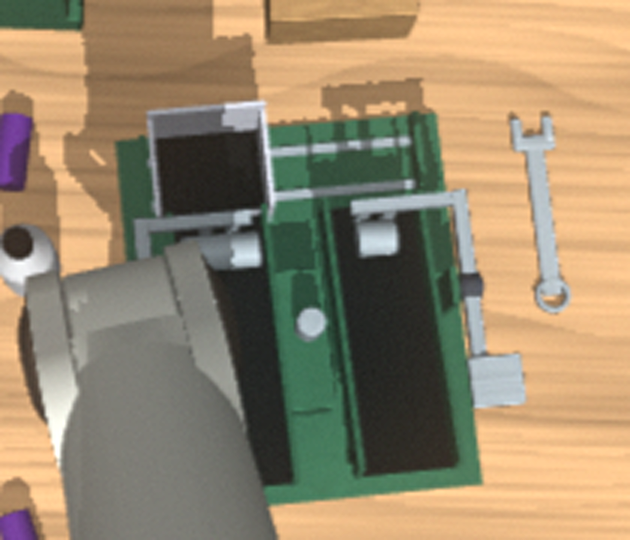

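Emit:
drive_tool:
  steps:
    - [[0,0,0],[0,0,-0.08],0]
    - [[0,0,0],[0,0,-0.08],0]
    - [[0,0,0],[0,0,-0.08],0]
    - [[0,0,0],[0,0,-0.08],0]
    - [[0,0,0],[0,0,-0.05],0]
    - [[0,0,0],[0,0,0],0]

```text
t: 7.9
eef_pos: [0.4516, 0.0462, 0.1042]
tcp_rot: [0.467, -0.53, 0.468, 0.531]
force: [1.0, -1.2, 5.1]
finger_gap: 0.0004
```

```bash
python3 look.py 7
```

```text
7.9 [0.45160267 0.04622569 0.10418784] [ 0.95996515 -1.19727536  5.13627433]
[248.28013266 209.57253146]
[258.62096703 238.08913132]
```

View pics/side7.png

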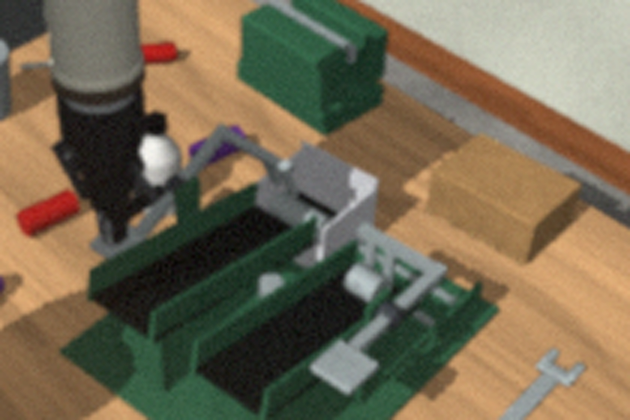

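The gate is up and the long roller has left the lane; something light shows in the tray at about (315,213). I'll hold briefly, then release.

Emit:
drive_tool:
  steps:
    - [[0,0,0],[0,0,0],0]
    - [[0,0,0],[0,0,0],0]
    - [[0,0,0],[0,0,0],0]
    - [[0,0,0],[0,0,0],0]
    - [[0,0,0],[0,0,0],0]
    - [[0,0,0],[0,0,0],0]

```text
t: 8.5
eef_pos: [0.4515, 0.0462, 0.1052]
tcp_rot: [0.467, -0.531, 0.468, 0.531]
force: [-0.9, 0.1, 4.5]
finger_gap: 0.0003
```

```bash
python3 look.py 8
```

```text
8.5 [0.45149378 0.04616635 0.105228  ] [-0.91720722  0.12295956  4.45653113]
[248.23648349 209.33497594]
[258.63448107 238.09654509]
```

View pics/top8.png

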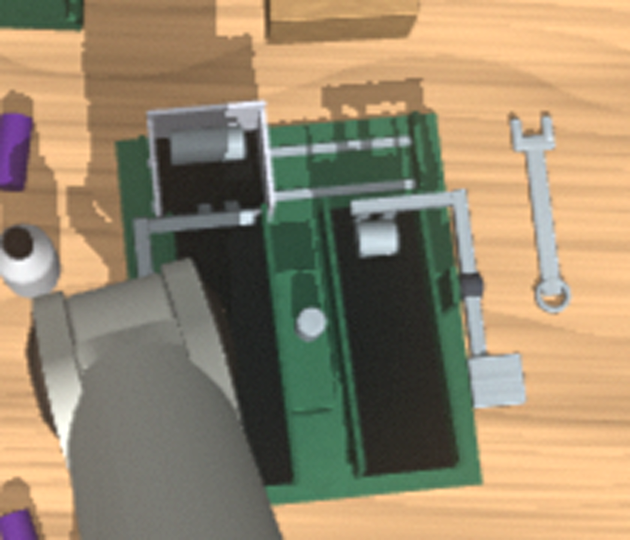

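The long roller lies in the tray at about (207,145). Next I raise the tool so the lever comes up.

Emit:
drive_tool:
  steps:
    - [[0,0,0],[0,0,0.06],0]
    - [[0,0,0],[0,0,0.06],0]
    - [[0,0,0],[0,0,0.08],0]
    - [[0,0,0],[0,0,0.1],0]
    - [[0,0,0],[0,0,0.2],0]
    - [[0,0,0],[0,0,0.25],0]
    - [[0,0,0],[0,0,0.25],0]
    - [[0,0,0],[-0.1,0.1,0.1],0]
    - [[0,0,0],[-0.1,0.25,0],0]
    - [[0,0,0],[-0.1,0.25,0],0]
    - [[0,0,0],[0,0.25,0],0]
    - [[0,0,0],[0,0.2,0],0]

```text
t: 9.6
eef_pos: [0.4163, 0.1747, 0.239]
tcp_rot: [-0.468, 0.532, -0.466, -0.53]
force: [-0.1, 0.5, -0.6]
finger_gap: -0.0002
```

Emit:
drive_tool:
  steps:
    - [[0,0,0],[0,0,0],0]
    - [[0,0,0],[0,0,0],0]
    - [[0,0,0],[0,0,0],0]
    - [[0,0,0],[0,0,0],0]
    - [[0,0,0],[0,0,0],0]
    - [[0,0,0],[0,0,0],0]

```text
t: 10.1
eef_pos: [0.4162, 0.1712, 0.2373]
tcp_rot: [-0.468, 0.53, -0.468, -0.53]
force: [-0.5, -1.0, 0.4]
finger_gap: 0.0001
```

```bash
python3 look.py 9
```

```text
10.1 [0.41620844 0.17118508 0.23734831] [-0.47938502 -1.01911465  0.42958858]
[207.64833366 156.97043166]
[196.47437975 247.53999548]
```

View pics/side9.png

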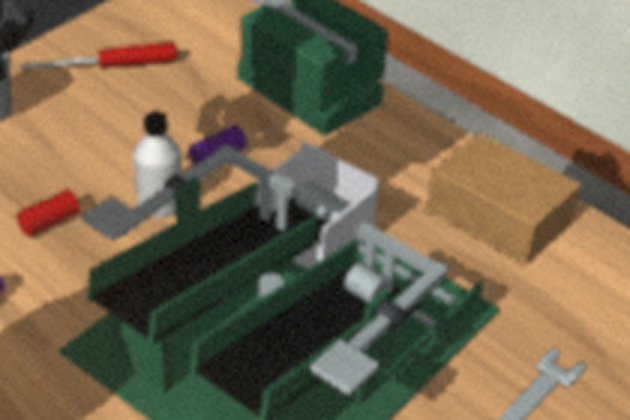

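View pics/top9.png

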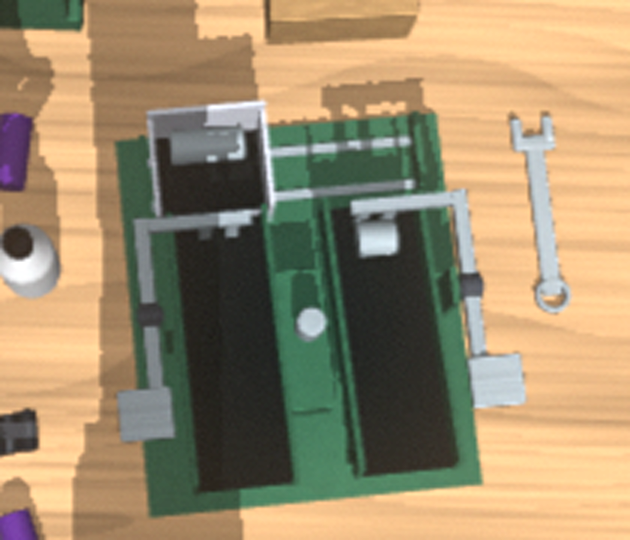

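The lever is back at its starting pose and the gate is shut. The long roller lies in the tray (top zoom 207,145), the tray is at the left stop, and the short roller hasn't moved. I'm handing in.

```bash
python3 -c "
from h import *
print(ctrl.hand_in())"
```

```text
the job is handed in; nothing more can be done
None
```

The long roller was in the left lane, and it now lies in the catch tray; I handed the job in at about 10 s of the 51 s allowed.

- **Tray:** I pushed it left with the shut fingers until the force rose to about 9 N with no further movement. The top view put it at about 0.065 m, at the end stop.
- **Lever:** I pressed the left pad about 31 mm, which took about 5 N. The gate lifted and the roller rolled out into the tray. I then let the lever up and moved the arm clear.
- **Last checks:** The final pictures show the long roller in the tray at the left stop and both levers and gates back in their rest positions. The short roller, pin, bottle and wrench were where they had been. The cup and disc were outside these close-ups, and of the screwdriver only the side view shows part, so I did not check those three at the end; the arm stayed well above or away from them.

None of the checks failed or disagreed. They were made by eye on the pictures, except for the tray position, and the hand-in reports no verdict.

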